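# Free a locked battery tray through the charger's service slot

## Task

The battery tray of the bench charger is locked. Take the release rod out of the wooden tool stand, feel inside the slot in the charger's top for the one spot that gives, the hidden sprung latch tab, and press it down with the rod until the tray springs out; then put the rod back upright in the empty hole of the stand. Never push on the charger with more than 25 N, and leave the other things on the bench where they are.

Things in the scene. Friction and masses are not known exactly. Their poses are not given: they have to be found in the camera images.
- charger: The charger: grey box fixed to the bench, 180 (x) x 200 (y) x 100 mm high; origin under its centre, x towards its back, z up. Hidden under the slot is one sprung latch tab, 16 mm long along the slot, flat top 18 mm below the charger's top; its centre lies anywhere within 24 mm either side of the slot's centre (not measured).
- slot (a point): Centre of the slot in the charger's top, level with the top face; y along the slot, x across. 70 mm long, 13 mm wide, in a 6 mm thick top. Under the rest of the slot, from 1 mm beside the tab on, lies a firm guard 19 mm below the top (gives 1 mm at 10 N, 3 mm at most). The tab starts moving at 4 N, frees the tray 9 mm down (about 9 N), stops dead 12 mm down. The whole rod end must be on the tab.
- tray (a joint): The charger's black battery tray, in its front (-x side, toward the robot), bottom half. 0 = locked home, 0.035 m = fully out. It springs out 35 mm by itself when the latch tab is pressed, and stays out.
- rod: The release rod; origin at its tip, z along it towards the handle. Steel shaft 8 mm across, then a black square handle; 160 mm long overall. A collar on the shaft, 20 mm across, 6 mm thick, has its underside 50 mm above the tip and rests on the stand when the rod stands in a hole. About 0.12 kg.
- rod_grip (a point): Centre of the rod's handle (18 x 18 mm, 60 mm long along z; x and y are normal to its flat sides), 130 mm above the tip. At the start the rod stands upright in one of the stand's two holes.
- rod_tip (a point): The lower end of the rod's shaft; z along the rod towards the handle.
- stand_hole0 (a point): Mouth of the first hole of the tool stand (wooden block 70 x 150 x 60 mm high, fixed), in its top face; z up, y along the block. Hole 12 mm across and 55 mm deep. The two holes are 84 mm apart. One holds the rod, the other the punch.
- stand_hole1 (a point): Mouth of the second hole of the stand, like the first.
- punch: Bystander: a short punch with a round wooden handle, 28 mm across, 40 mm long, standing in the stand's other hole; its top is 52 mm above the stand. Origin at its lower tip, 50 mm below the stand's top.
- pack: Bystander: a spare battery pack, 75 x 115 x 60 mm, black. Origin at underside centre.
- spanner: Bystander: a steel spanner lying flat. Origin at underside centre.
- tape: Bystander: a roll of tape 90 mm across, 25 mm high. Origin at underside centre.
- spray: Bystander: a metal can 56 mm across, 160 mm high. Origin at underside centre.
- socket: Bystander: a steel socket 28 mm across, 35 mm high. Origin at underside centre.
- driver: Bystander: a screwdriver lying flat.
Things that resemble listed ones, but are neither listed nor needed, are in the scene too. Leave any yellow look-alike of the rod alone. Several things look just like the part that bears stand_hole0: the one meant starts farthest from the robot's base.

How it is judged:
By the outcome, as a careful person would: the job done as asked, in the order asked, and still so for the second after the job is handed in, with the robot touching nothing.
It also fails if it takes over 67 s, if anything falls off the work surface, if the arm or the gripper's body presses on something with over 40 N, if the wrist force passes 120 N, or if a joint passes its speed limit or range.

## Robot

A 7-joint arm with a two-finger parallel gripper is mounted at the origin on the work surface. World frame = base frame: x ahead of the robot, y to its left, z up, the work surface at z = 0. Lengths are in m, angles in degrees, forces in N, time in s.
With the tool pointing down it reaches from about 0.4 to 0.85 m from the base axis. Payload 4.4 kg.
Tool frame: the origin (TCP) lies at the centre of the arm's flange, where the gripper is bolted on; the fingertips stand 199 mm ahead of it and the grasp point (between the pads) lies 180 mm ahead of it; z points along the fingers, y is the direction in which the jaws open and shut (so a half turn about z gives the same grasp; the last joint's range is limited). The gripper opens to 94 mm and grips with 3 to 60 N. Pads are 16 mm wide; open, the fingers measure 119 mm over their backs; the gripper's body (75 mm by 177 mm) begins 78 mm behind the grasp point.
Start: joints at [-72.124, 36.005, 2.206, 86.941, -1.547, 57.084, -1.146], TCP at [0.24, 0.604, 0.405] pointing down, gripper open.
Joint ranges: [-175.42, 175.42], [-21.48, 121.26], [-71.46, 75.88], [10.55, 141.38], [-63.04, 243.04], [13.31, 113.54], [-168.57, 168.57]. Speed limits (degrees/s): [147.25, 147.25, 180, 180, 180, 180, 180].

## Interface

Orientations are given as a 3x3 rotation matrix whose columns are the frame's x, y, z axes.
In Python, from cell import * gives the robot as it stands. The module is installed in compiled form; this text tells all that it offers.
- The arm moves only by the tool drive_tool, never from a script. Its argument "plan" is a list of rows, each an object with "offset": the shift along the tool's x, y, z as a fraction of full scale, a list of three; "rotation": the turn, a rotation vector about the tool's x, y, z as a fraction of full scale, a list of three. A call has 1 to 8 rows; each row shifts and turns the commanded pose from where the row before left it, along the tool's axes as they then stand; what a row does not reach is not made up. Full scale, the value 1, is 0.025 m for a shift and 0.08 rad for a turn. A row lasts 1/12 s, in which the tool goes at most 41.7 mm and 7.16 degrees, less where a joint would pass 70% of its speed; a pose out of reach is approached as far as the arm can. A call with a number of a shift or a turn outside -1 to 1 is refused whole. A call with a gripper value outside its range is refused whole. "fingers" is the closure, from -1 (fully open) to 1 (shut), set as the call begins (left out, the last holds). The fingers move at their own pace and stop on an object; "squeeze" is the grip in N (left out, the last holds). Time passes only in rows, so rows that do not move let the fingers close. It gives the time, the measured TCP pose, the force and the opening at its end, in the units of the state.
- state(): the state, without advancing time (a new reading comes with each control period).
- snapshot(name): name is "side" or "top" or "wrist"; returns (picture, depth): 400x640x3 uint8, blue, green, red; 400x640 float32, m along the optical axis (not along the pixel's ray), 0 where there is no reading.
- camera_info(name): a dict with "fx", "fy", "cx", "cy" (pixels), "R" (3x3) and "t" (3): a world point X has camera coordinates R X + t. Camera axes: x right, y down, z forward; pixel columns grow to the right and rows downward; lengths in m; the calibration is good to about 2 mm. A picture is of the moment at which its call begins: read the wrist's pose just before it. camera_info takes no time and is no camera call; for the wrist camera it gives the pose at the moment of the call.
- hand_in(): hands the job in, once; it reports no verdict.
Trained networks look in the newest picture that a camera, given by its name, has taken for a name from the list of things; names that differ only in an ending like _2 or _b are one class to them, and where a whole thing is asked for, a point or a joint stands for the part that bears it (a point fixed in the world has none). Each returns a list of dicts, best first, with "conf" (0 to 1); they miss things now and then, are a little off and sometimes report something else, mostly with a low value. They report only what shows in the picture. A call takes as long as a camera call. They do not tell look-alikes from the thing itself.
- spot_in(name, camera): "box" ([left, top, right, bottom] in pixels, round what is visible of it).
- place_of(name, camera): "at" ([column, row] in pixels: a listed point, or the origin of a listed thing).
The state is a dict: "clock": time; "q": joint angles; "dq": joint speeds; "effort": joint torques, N m; "tcp_pos": TCP position; "tool_rot": TCP orientation; "ft_force": force on the tool from outside, world axes, zero at the start; "wrist_torque": the same for the moment, N m; "width": opening from 0.0 (shut) to 1.0 (fully open).
Only numpy, scipy, OpenCV 4.12 (cv2) and the standard library are available. Lean on these libraries where they do the work, as an engineer would, in place of code of your own. Each camera call takes 0.05 s, during which the arm holds its last target. There are 200 camera calls.

## Working session

There is one attempt and no reset: what is moved stays moved. The work goes in short steps, Python scripts to look and compute and a tool call to move; the robot and the scene stay as the last step left them, time stands still between calls to the robot, and variables do not carry over. Pictures are saved under pics/ and viewed, about 8 in all and at most 12, crops included, and the job is handed in when it is done.

Besides the shell and the picture viewer there is one more tool, called as name(argument=value, ...), one argument or row to a line, values as JSON. drive_tool: Moves the arm, as the interface text tells. Its arguments: {"type":"object","properties":{"plan":{"type":"array","items":{"type":"object","properties":{"offset":{"type":"array","items":{"type":"number","minimum":-1,"maximum":1}},"rotation":{"type":"array","items":{"type":"number","minimum":-1,"maximum":1}}}}},"fingers":{"type":"number"},"squeeze":{"type":"number"}},"required":["plan"]}

```bash
mkdir -p pics; cat > h.py <<'E'
from cell import *
import numpy as np, cv2
def pix2world(cam,u,v,d=None,z=None,ci=None):
    c=ci or camera_info(cam); R=np.array(c["R"]);t=np.array(c["t"])
    ray=np.array([(u-c["cx"])/c["fx"],(v-c["cy"])/c["fy"],1.0])
    o=-R.T@t; r=R.T@ray
    if d is None: d=(z-o[2])/r[2]
    return o+r*d
def proj(cam,X,ci=None):
    c=ci or camera_info(cam); p=np.array(c["R"])@X+np.array(c["t"])
    return c["fx"]*p[0]/p[2]+c["cx"],c["fy"]*p[1]/p[2]+c["cy"]
E
cat > a.py <<'E'
from h import *
s=state();print(s["clock"],s["tcp_pos"],s["tool_rot"],s["width"],s["ft_force"])
for cam in ["top","side"]:
    im,d=snapshot(cam);cv2.imwrite(f"pics/{cam}0.png",im);np.save(f"{cam}0.npy",d)
    c=camera_info(cam);print(cam,-np.array(c["R"]).T@np.array(c["t"]),c["fx"])
    for n in ["charger","slot","rod","rod_grip","stand_hole0","stand_hole1","punch"]:
        for r in place_of(n,cam)[:4]:
            u,v=r["at"];dd=d[int(min(399,max(0,v))),int(min(639,max(0,u)))]
            print(cam,n,round(r["conf"],2),np.round([u,v]),np.round(pix2world(cam,u,v,d=dd),3) if dd>0 else None)
E
python3 a.py
```

```text
0.0 [0.23962432 0.60389872 0.40377914] [[-9.29472831e-01  3.68889947e-01 -6.80688009e-04]
 [ 3.68890575e-01  9.29471199e-01 -1.74180635e-03]
 [-9.85495126e-06 -1.87006107e-03 -9.99998251e-01]] 0.9993024573922641 [-0.42365813  0.35159106 -0.81733559]
top [ 0.22123046 -0.01821251  1.43796165] 442.9442494367888
top charger 0.91 [353. 185.] [ 0.529 -0.113  0.095]
top slot 0.98 [355. 179.] [ 0.546 -0.119  0.101]
top rod 0.5 [265. 192.] [0.519 0.165 0.063]
top rod 0.44 [239. 226.] [ 0.422  0.259 -0.   ]
top rod_grip 0.66 [228. 218.] [0.426 0.263 0.155]
top rod_grip 0.39 [258. 186.] [0.516 0.174 0.173]
top rod_grip 0.32 [279. 244.] [0.361 0.129 0.008]
top stand_hole0 0.98 [240. 184.] [0.543 0.242 0.083]
top stand_hole0 0.71 [206. 284.] [0.239 0.346 0.059]
top stand_hole0 0.67 [241. 285.] [0.232 0.25  0.008]
top stand_hole0 0.61 [260. 187.] [0.515 0.168 0.164]
top stand_hole1 0.98 [240. 184.] [0.543 0.242 0.083]
top stand_hole1 0.71 [206. 284.] [0.239 0.346 0.059]
top stand_hole1 0.67 [241. 285.] [0.232 0.25  0.008]
top stand_hole1 0.61 [260. 187.] [0.515 0.168 0.164]
top punch 0.62 [240. 18
[... 175 characters left out ...]
2 -0.314  0.025]
side slot 0.75 [370. 206.] [ 0.644 -0.055  0.013]
side rod 0.56 [244. 196.] [0.425 0.258 0.004]
side rod_grip 0.71 [240. 161.] [0.42  0.248 0.14 ]
side rod_grip 0.52 [285. 157.] [0.516 0.163 0.147]
side rod_grip 0.41 [369. 204.] [ 0.64  -0.055  0.023]
side stand_hole0 0.97 [174. 201.] [0.233 0.327 0.056]
side stand_hole0 0.82 [275. 162.] [0.536 0.238 0.088]
side stand_hole0 0.81 [191. 211.] [0.237 0.247 0.06 ]
side stand_hole0 0.71 [285. 181.] [0.518 0.172 0.058]
side stand_hole1 0.97 [174. 201.] [0.233 0.327 0.056]
side stand_hole1 0.82 [275. 162.] [0.536 0.238 0.088]
side stand_hole1 0.81 [191. 211.] [0.237 0.247 0.06 ]
side stand_hole1 0.71 [285. 181.] [0.518 0.172 0.058]
```

```bash
python3 -c "
import cv2
t=cv2.imread('pics/top0.png');cv2.imwrite('pics/top0c.png',cv2.resize(t[120:330,170:470],None,fx=2.6,fy=2.6,interpolation=3))
t=cv2.imread('pics/side0.png');cv2.imwrite('pics/side0c.png',cv2.resize(t[100:320,140:500],None,fx=2.2,fy=2.2,interpolation=3))"
```

```text
(no output)
```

View pics/top0c.png

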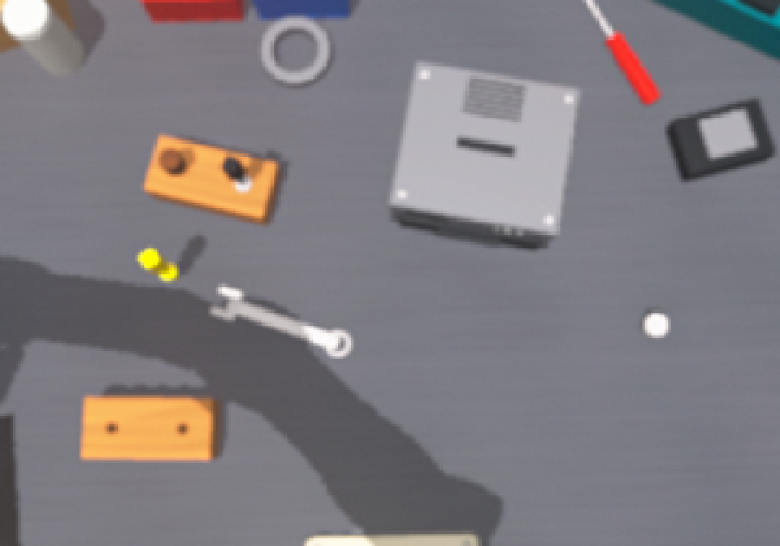

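View pics/side0c.png

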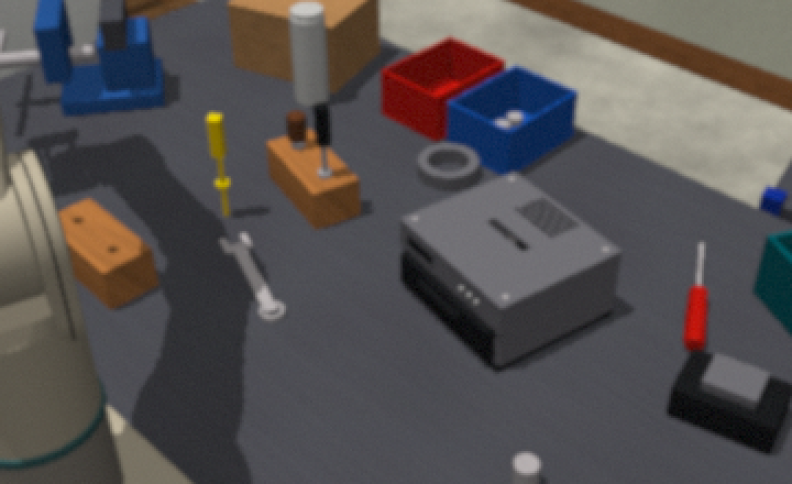

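The far stand, at crop (215,178) or full-picture px (253,188), holds the punch (237,182) and the black-handled rod (258,186). It is farthest from the base, so it is the one meant. The stand with two empty holes at px (227,284) is the look-alike, and the yellow rod at px (229,219) is also a decoy. I'll go above the far stand and confirm this with the wrist camera.

drive_tool(
  plan=[
    {"offset": [-0.4, -0.3, -0.3]},
    {"offset": [-0.7, -0.5, -0.3]},
    {"offset": [-0.7, -0.5, -0.3]},
    {"offset": [-0.7, -0.5, -0.3]},
    {"offset": [-0.7, -0.54, -0.3]},
    {"offset": [-0.7, -0.54, -0.3]},
    {"offset": [-0.7, -0.54, -0.3]},
    {"offset": [-0.7, -0.54, -0.3]},
  ],
  fingers=-1,
)

```text
invalid input at $.plan[0]: expected keys offset, rotation
```

drive_tool(
  plan=[
    {"offset": [-0.7, -0.54, 0]},
    {"offset": [-0.7, -0.54, 0]},
    {"offset": [-0.7, -0.54, 0]},
    {"offset": [-0.7, -0.54, 0]},
    {"offset": [-0.7, -0.54, 0]},
    {"offset": [-0.7, -0.54, 0]},
    {"offset": [-0.7, -0.54, 0]},
    {"offset": [-0.7, -0.54, 0]},
  ],
)

```text
invalid input at $.plan[0]: expected keys offset, rotation
```

drive_tool(
  plan=[
    {"offset": [-0.7, -0.54, 0]},
    {"offset": [-0.7, -0.54, 0]},
    {"offset": [-0.7, -0.54, 0]},
    {"offset": [-0.7, -0.54, 0]},
    {"offset": [-0.5, -0.4, 0]},
    {"offset": [-0.3, -0.2, 0]},
    {"offset": [0, 0, 0]},
    {"offset": [0, 0, 0]},
  ],
)

```text
invalid input at $.plan[0]: expected keys offset, rotation
```

```bash
cat > b.py <<'E'
from h import *
import sys
tag=sys.argv[1]
s=state();print(s["clock"],s["tcp_pos"],np.round(s["tool_rot"],3).tolist(),s["ft_force"])
c=camera_info("wrist");im,d=snapshot("wrist");np.save(f"{tag}.npy",d)
print("cam",-np.array(c["R"]).T@np.array(c["t"]),np.round(c["R"],2).tolist(),c["fx"])
cv2.imwrite(f"pics/{tag}.png",im);np.savez(f"{tag}.npz",d=d,im=im,**{k:np.array(v) for k,v in c.items()})
for n in sys.argv[2:]:
    for r in place_of(n,"wrist")[:4]:
        u,v=r["at"];dd=d[int(min(399,max(0,v))),int(min(639,max(0,u)))]
        print(n,round(r["conf"],2),np.round([u,v]),np.round(pix2world("wrist",u,v,d=dd,ci=c),4) if dd>0 else None)
E
python3 b.py w1 rod_grip stand_hole0 punch
```

```text
0.8 [0.23978058 0.60415894 0.40471522] [[-0.929, 0.369, 0.0], [0.369, 0.929, 0.0], [-0.0, 0.0, -1.0]] [-0.34567711 -0.29862715  0.80988171]
cam [0.17194786 0.63091326 0.38438734] [[0.37, 0.93, -0.0], [0.9, -0.36, 0.25], [0.23, -0.09, -0.97]] 284.6935285716844
stand_hole0 0.75 [114. 270.] [0.1862 0.5629 0.3118]
```

View pics/w1.png

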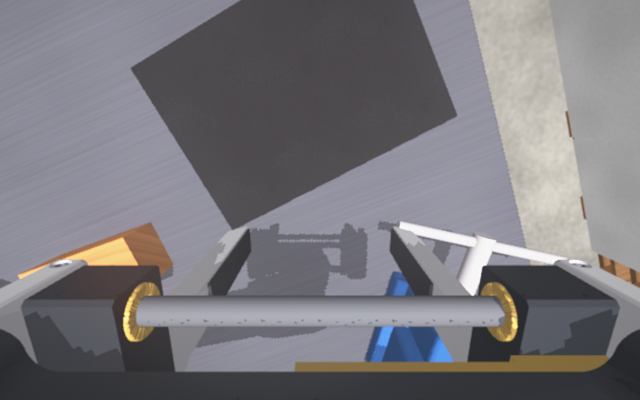

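drive_tool(
  plan=[
    {"offset": [-0.4, -0.25, -0.3], "rotation": [0, 0, 0]},
    {"offset": [-0.8, -0.5, -0.3], "rotation": [0, 0, 0]},
    {"offset": [-0.8, -0.52, -0.3], "rotation": [0, 0, 0]},
    {"offset": [-0.8, -0.52, -0.3], "rotation": [0, 0, 0]},
    {"offset": [-0.8, -0.52, -0.3], "rotation": [0, 0, 0]},
    {"offset": [-0.8, -0.52, -0.3], "rotation": [0, 0, 0]},
    {"offset": [-0.8, -0.52, -0.3], "rotation": [0, 0, 0]},
    {"offset": [-0.8, -0.52, -0.3], "rotation": [0, 0, 0]},
  ],
  fingers=-1,
)

```text
clock: 1.67
tcp_pos: [0.3446, 0.457, 0.4658]
tool_rot: [[-0.929, 0.37, 0.001], [0.37, 0.929, 0.0], [-0.001, 0.0, -1.0]]
ft_force: [0.1, -0.5, 0.5]
width: 0.998
```

drive_tool(
  plan=[
    {"offset": [-0.8, -0.52, 0], "rotation": [0, 0, 0]},
    {"offset": [-0.8, -0.52, 0], "rotation": [0, 0, 0]},
    {"offset": [-0.8, -0.52, 0], "rotation": [0, 0, 0]},
    {"offset": [-0.8, -0.52, 0], "rotation": [0, 0, 0]},
    {"offset": [-0.8, -0.52, 0], "rotation": [0, 0, 0]},
    {"offset": [-0.8, -0.52, 0], "rotation": [0, 0, 0]},
    {"offset": [-0.8, -0.52, 0], "rotation": [0, 0, 0]},
    {"offset": [-0.8, -0.52, 0], "rotation": [0, 0, 0]},
  ],
)

```text
clock: 2.33
tcp_pos: [0.4545, 0.3012, 0.4654]
tool_rot: [[-0.929, 0.37, 0.001], [0.37, 0.929, 0.0], [-0.001, 0.0, -1.0]]
ft_force: [-0.3, 0.6, 0.2]
width: 0.998
```

drive_tool(
  plan=[
    {"offset": [-0.8, -0.52, 0], "rotation": [0, 0, 0]},
    {"offset": [-0.8, -0.52, 0], "rotation": [0, 0, 0]},
    {"offset": [-0.8, -0.52, 0], "rotation": [0, 0, 0]},
    {"offset": [-0.8, -0.52, 0], "rotation": [0, 0, 0]},
    {"offset": [-0.8, -0.52, 0], "rotation": [0, 0, 0]},
    {"offset": [-0.8, -0.52, 0], "rotation": [0, 0, 0]},
    {"offset": [-0.4, -0.3, 0], "rotation": [0, 0, 0]},
    {"offset": [0, 0, 0], "rotation": [0, 0, 0]},
  ],
)

```text
clock: 3.0
tcp_pos: [0.5444, 0.172, 0.4651]
tool_rot: [[-0.927, 0.374, 0.001], [0.374, 0.927, -0.002], [-0.002, -0.001, -1.0]]
ft_force: [0.0, 0.4, -0.6]
width: 0.999
```

```bash
python3 b.py w2 rod_grip stand_hole0 punch
```

```text
3.0 [0.54438503 0.17198402 0.46513379] [[-0.927, 0.374, 0.001], [0.374, 0.927, -0.002], [-0.002, -0.001, -1.0]] [ 0.03618506  0.38249896 -0.5826362 ]
cam [0.47676558 0.19910507 0.44467295] [[0.37, 0.93, -0.0], [0.9, -0.36, 0.25], [0.23, -0.1, -0.97]] 284.6935285716844
rod_grip 0.72 [313. 183.] [0.5226 0.1726 0.1687]
rod_grip 0.59 [360.  48.] [0.4249 0.2584 0.1599]
stand_hole0 0.93 [316. 166.] [0.5194 0.1756 0.0666]
stand_hole0 0.56 [377. 164.] [0.5386 0.2453 0.1109]
punch 0.55 [367. 161.] [0.5404 0.2416 0.0599]
```

View pics/w2.png

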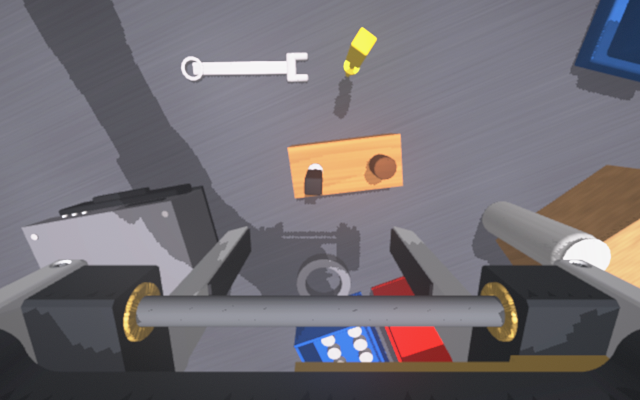

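The stand in view at (345,165) holds the black rod at (314,180) and the punch at (383,166). The yellow look-alike is apart from it at (358,50). Next I'll measure the handle's centre and yaw from the depth.

```bash
cat > cl.py <<'E'
from h import *
import sys
def cloud(f):
    a=np.load(f);d=a["d"];v,u=np.mgrid[:400,:640]
    c=np.stack([(u-a["cx"])/a["fx"]*d,(v-a["cy"])/a["fy"]*d,d],-1)
    P=(c-a["t"])@a["R"];P[d==0]=np.nan
    return P
def rect(P,cx,cy,r,z0,z1):
    m=(np.hypot(P[...,0]-cx,P[...,1]-cy)<r)&(P[...,2]>z0)&(P[...,2]<z1)
    q=P[m];b=cv2.minAreaRect((q[:,:2]*1000).astype(np.float32))
    return m.sum(),np.round(b[0],1),np.round(b[1],1),round(b[2],1),np.round(np.median(q,0),4)
E
python3 - <<'E'
from cl import *
P=cloud("w2.npz")
print("handle top",rect(P,.52,.172,.03,.164,.178))
print("handle all",rect(P,.52,.172,.03,.12,.178))
print("stand",rect(P,.53,.21,.09,.055,.066))
print("punch",rect(P,.54,.245,.03,.10,.12))
E
```

```text
handle top (np.int64(331), array([524.5, 171.3]), array([16.9, 18.1]), 68.0, array([0.5242, 0.1716, 0.1693]))
handle all (np.int64(431), array([524.5, 171.4]), array([17. , 18.2]), 67.7, array([0.5216, 0.1724, 0.1689]))
stand (np.int64(4720), array([535.6, 211.7]), array([150.4,  70.2]), 74.8, array([0.5299, 0.2114, 0.0594]))
punch (np.int64(454), array([546.4, 251.6]), array([26.8, 26.7]), 24.8, array([0.5454, 0.2513, 0.1111]))
```

drive_tool(
  plan=[
    {"offset": [0.36, -0.16, 0.4], "rotation": [0, 0, 0]},
    {"offset": [0.36, -0.17, 0.8], "rotation": [0, 0, 0]},
    {"offset": [0, 0, 0.8], "rotation": [0, 0, 0]},
    {"offset": [0, 0, 0], "rotation": [0, 0, 0]},
    {"offset": [0, 0, 0], "rotation": [0, 0, 0]},
  ],
)

```text
clock: 3.62
tcp_pos: [0.5226, 0.176, 0.4144]
tool_rot: [[-0.93, 0.367, -0.002], [0.367, 0.93, -0.0], [0.002, -0.001, -1.0]]
ft_force: [-0.4, -0.6, 0.4]
width: 1.003
```

drive_tool(
  plan=[
    {"offset": [-0.15, -0.15, 0.4], "rotation": [0, 0, 0]},
    {"offset": [0, 0, 0.8], "rotation": [0, 0, 0]},
    {"offset": [0, 0, 0.8], "rotation": [0, 0, 0]},
    {"offset": [0, 0, 0.8], "rotation": [0, 0, 0]},
    {"offset": [0, 0, 0.5], "rotation": [0, 0, 0]},
    {"offset": [0, 0, 0.3], "rotation": [0, 0, 0]},
    {"offset": [0, 0, 0], "rotation": [0, 0, 0]},
    {"offset": [0, 0, 0], "rotation": [0, 0, 0]},
  ],
)

```text
clock: 4.28
tcp_pos: [0.526, 0.1699, 0.3251]
tool_rot: [[-0.929, 0.369, 0.001], [0.369, 0.929, 0.0], [-0.001, 0.001, -1.0]]
ft_force: [-0.7, -0.3, 0.6]
width: 1.001
```

```bash
python3 b.py w3 && python3 -c "
from cl import *
P=cloud('w3.npz')
print('handle top',rect(P,.524,.172,.03,.16,.185))"
```

```text
4.2833 [0.52595018 0.16991229 0.32507735] [[-0.929, 0.369, 0.001], [0.369, 0.929, 0.0], [-0.001, 0.001, -1.0]] [-0.6796353  -0.27717542  0.64802206]
cam [0.45816354 0.19666819 0.30470832] [[0.37, 0.93, 0.0], [0.9, -0.36, 0.25], [0.23, -0.09, -0.97]] 284.6935285716844
handle top (np.int64(1229), array([524.7, 171.5]), array([18. , 18.4]), 66.2, array([0.5227, 0.1721, 0.1692]))
```

drive_tool(
  plan=[
    {"offset": [0.06, 0, 0], "rotation": [0, 0, 0]},
    {"offset": [0, 0, 0], "rotation": [0, 0, 0]},
    {"offset": [0, 0, 0], "rotation": [0, 0, 0]},
    {"offset": [0, 0, 0], "rotation": [0, 0, 0]},
    {"offset": [0, 0, 0], "rotation": [0, 0, 0]},
    {"offset": [0, 0, 0], "rotation": [0, 0, 0]},
    {"offset": [0, 0, 0], "rotation": [0, 0, 0]},
    {"offset": [0, 0, 0], "rotation": [0, 0, 0]},
  ],
  fingers=1,
  squeeze=45,
)

```text
clock: 5.0
tcp_pos: [0.5241, 0.1705, 0.3247]
tool_rot: [[-0.929, 0.369, 0.0], [0.369, 0.929, 0.0], [-0.0, 0.0, -1.0]]
ft_force: [0.8, -0.2, 0.2]
width: 0.473
```

drive_tool(
  plan=[
    {"offset": [0, 0, 0], "rotation": [0, 0, 0]},
    {"offset": [0, 0, 0], "rotation": [0, 0, 0]},
    {"offset": [0, 0, 0], "rotation": [0, 0, 0]},
    {"offset": [0, 0, 0], "rotation": [0, 0, 0]},
    {"offset": [0, 0, 0], "rotation": [0, 0, 0]},
    {"offset": [0, 0, 0], "rotation": [0, 0, 0]},
  ],
)

```text
clock: 5.5
tcp_pos: [0.5241, 0.1705, 0.3247]
tool_rot: [[-0.929, 0.369, -0.0], [0.369, 0.929, 0.0], [0.0, 0.0, -1.0]]
ft_force: [0.7, 0.2, -0.5]
width: 0.191
```

drive_tool(
  plan=[
    {"offset": [0, 0, -0.2], "rotation": [0, 0, 0]},
    {"offset": [0, 0, -0.5], "rotation": [0, 0, 0]},
    {"offset": [0, 0, -0.8], "rotation": [0, 0, 0]},
    {"offset": [0, 0, -0.9], "rotation": [0, 0, 0]},
    {"offset": [0, 0, -0.9], "rotation": [0, 0, 0]},
    {"offset": [0, 0, -0.9], "rotation": [0, 0, 0]},
    {"offset": [0, 0, -0.8], "rotation": [0, 0, 0]},
    {"offset": [0, 0, 0], "rotation": [0, 0, 0]},
  ],
)

```text
clock: 6.17
tcp_pos: [0.525, 0.1705, 0.4538]
tool_rot: [[-0.929, 0.369, 0.007], [0.369, 0.929, 0.003], [-0.005, 0.005, -1.0]]
ft_force: [0.4, -0.0, -0.8]
width: 0.187
```

```bash
cat > c.py <<'E'
from cl import *
s=state();print(s["clock"],s["tcp_pos"],s["ft_force"],s["width"])
c=camera_info("top");im,d=snapshot("top");cv2.imwrite("pics/top1.png",im)
np.savez("top1.npz",d=d,im=im,**{k:np.array(v) for k,v in c.items()})
P=cloud("top1.npz")
print("charger top",rect(P,.53,-.115,.15,.092,.11))
m=(np.hypot(P[...,0]-.545,P[...,1]+.119)<.05)&(P[...,2]<.095);print(m.sum(),np.nanmedian(P[m],0) if m.any() else "")
g=cv2.cvtColor(im,cv2.COLOR_BGR2GRAY)
r=g[165:195,335:375]
mask=(g<70).astype(np.uint8);n,l,st,ce=cv2.connectedComponentsWithStats(mask)
for i in range(1,n):
    u,v=ce[i]
    if 335<u<375 and 165<v<195:
        pts=np.argwhere(l==i)[:,::-1].astype(np.float32);W=np.array([pix2world("top",a,b,z=.1)[:2]*1000 for a,b in pts],np.float32)
        print(st[i],ce[i],pix2world("top",u,v,z=.1),cv2.minAreaRect(W))
print(r[10:20,5:35:2])
for q in place_of("slot","top")[:2]: print(q,pix2world("top",*q["at"],z=.1))
E
python3 c.py
```

```text
6.1667 [0.5249833  0.1705462  0.45375717] [ 0.37117532 -0.01243099 -0.78782651] 0.18712918028574527
charger top (np.int64(3545), array([ 555.8, -121.2]), array([200. , 183.3]), 78.0, array([ 0.5522, -0.1212,  0.1   ]))
111 [ 0.56010362 -0.12299098  0.08240001]
[351 175   3   1   3] [352. 175.] [ 0.5595745  -0.10920854  0.1       ] ((559.574462890625, -109.20850372314453), (6.219587326049805, 3.2082200050354004e-05), 88.52051544189453)
[357 176   2   1   2] [357.5 176. ] [ 0.55593025 -0.12617786  0.1       ] ((555.9302368164062, -126.17787170410156), (3.1077473163604736, 0.0), -91.47877502441406)
[363 177   2   1   2] [363.5 177. ] [ 0.55225003 -0.14468051  0.1       ] ((552.25, -144.68051147460938), (3.10563325881958, 0.0), -91.47864532470703)
[[181 181 173 106  78  71  69  72  83  95 113 132 151 160 176]
 [181 182 177 139 120  99  85  76  70  68  75  88 104 118 163]
 [182 182 181 172 163 144 128 112  96  83  75  71  69  83 153]
 [182 182 183 183 181 174 169 154 140 129 112  94  80  86 156]
 [182 181 183 183 182 183 183 178 174 169 155 140 125 119 165]
 [183 182 183 183 183 183 183 183 184 183 178 174 168 157 173]
 [183 183 183 182 182 183 182 183 183 184 183 184 183 178 181]
 [183 183 184 183 182 182 182 183 183 183 184 184 183 184 182]
 [183 183 183 183 184 183 183 183 183 183 183 182 183 184 183]
 [183 183 183 183 183 183 183 183 183 182 183 183 183 183 184]]
{'at': [358.6, 177.2], 'conf': 0.75} [ 0.55200297 -0.12944089  0.1       ]
```

drive_tool(
  plan=[
    {"offset": [-0.25, -0.4, 0], "rotation": [0, 0, 0]},
    {"offset": [-0.5, -0.76, 0], "rotation": [0, 0, 0]},
    {"offset": [-0.5, -0.76, 0], "rotation": [0, 0, 0]},
    {"offset": [-0.5, -0.76, 0], "rotation": [0, 0, 0]},
    {"offset": [-0.5, -0.76, 0], "rotation": [0, 0, 0]},
    {"offset": [-0.5, -0.76, 0], "rotation": [0, 0, 0]},
    {"offset": [-0.5, -0.76, 0], "rotation": [0, 0, 0]},
    {"offset": [-0.5, -0.76, 0], "rotation": [0, 0, 0]},
  ],
)

```text
clock: 6.93
tcp_pos: [0.558, 0.0008, 0.4479]
tool_rot: [[-0.929, 0.37, -0.004], [0.37, 0.929, -0.001], [0.003, -0.002, -1.0]]
ft_force: [-0.0, 0.6, -0.9]
width: 0.191
```

drive_tool(
  plan=[
    {"offset": [-0.5, -0.76, 0], "rotation": [0, 0, 0]},
    {"offset": [-0.5, -0.76, 0], "rotation": [0, 0, 0]},
    {"offset": [-0.5, -0.76, 0], "rotation": [0, 0, 0]},
    {"offset": [-0.5, -0.76, 0], "rotation": [0, 0, 0]},
    {"offset": [-0.5, -0.76, 0], "rotation": [0, 0, 0]},
    {"offset": [-0.25, -0.4, 0], "rotation": [0, 0, 0]},
    {"offset": [0, 0, 0], "rotation": [0, 0, -0.7]},
    {"offset": [0, 0, 0], "rotation": [0, 0, -0.7]},
  ],
)

```text
clock: 7.6
tcp_pos: [0.583, -0.1215, 0.4481]
tool_rot: [[-0.965, 0.263, -0.003], [0.263, 0.965, 0.0], [0.003, -0.001, -1.0]]
ft_force: [-0.5, 0.3, -1.2]
width: 0.192
```

drive_tool(
  plan=[
    {"offset": [0, 0, 0], "rotation": [0, 0, -0.72]},
    {"offset": [0, 0, 0], "rotation": [0, 0, 0]},
    {"offset": [0, 0, 0], "rotation": [0, 0, 0]},
    {"offset": [0, 0, 0], "rotation": [0, 0, 0]},
  ],
)

```text
clock: 7.93
tcp_pos: [0.5834, -0.12, 0.449]
tool_rot: [[-0.978, 0.208, -0.001], [0.208, 0.978, 0.0], [0.001, -0.0, -1.0]]
ft_force: [-0.1, 0.2, -1.3]
width: 0.191
```

```bash
python3 b.py w4 slot rod_tip; python3 -c "
from cl import *
P=cloud('w4.npz')
print('top',rect(P,.555,-.121,.2,.096,.106))
m=(np.hypot(P[...,0]-.555,P[...,1]+.125)<.045)&(P[...,2]<.094)&(P[...,2]>.06)
v,u=np.nonzero(m);print(len(u),u.min(),u.max(),v.min(),v.max())
print(np.median(P[m],0))
"
```

```text
7.9333 [ 0.58336219 -0.12000789  0.44902716] [[-0.978, 0.208, -0.001], [0.208, 0.978, 0.0], [0.001, -0.0, -1.0]] [-0.06825284  0.23446545 -1.26865176]
cam [ 0.51202871 -0.10490886  0.42882376] [[0.21, 0.98, -0.0], [0.95, -0.2, 0.25], [0.24, -0.05, -0.97]] 284.6935285716844
slot 0.92 [311. 170.] [ 0.5577 -0.1255  0.0798]
rod_tip 0.98 [321. 203.] [ 0.5746 -0.1175  0.1844]
top (np.int64(24593), array([ 554.9, -124.6]), array([200.6, 180.6]), 78.1, array([ 0.5391, -0.1208,  0.0995]))
594 282 341 165 174
[ 0.55675033 -0.12538912  0.08059712]
```

View pics/w4.png

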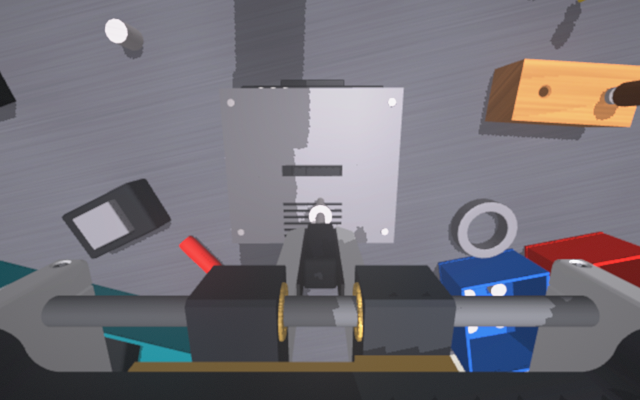

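```bash
python3 - <<'E'
from cl import *
a=np.load("w4.npz");c={k:a[k] for k in("fx","fy","cx","cy","R","t")}
g=cv2.cvtColor(a["im"],cv2.COLOR_BGR2GRAY)
print(g[160:181,[290,300,325,335]].T)
print(g[169,276:348])
for e in [(281.5,170),(311.5,170),(342,170)]: print(pix2world("wrist",*e,z=.1,ci=c))
P=cloud("w4.npz")
m=(np.hypot(P[...,0]-.58,P[...,1]+.12)<.02)&(P[...,2]>.175)&(P[...,2]<.2);print(P[m].mean(0),P[m].min(0),P[m].max(0))
for z in(.185,.134):print(proj("wrist",np.array([.5835,-.12,z]),ci=c))
E
```

```text
[[142 143 143 142 132 103  77  74  75  75  76  75  76  74  74  83 119 141
  140 139 140]
 [200 201 200 200 183 133  81  77  84  90  90  90  89  88  87 101 164 197
  197 197 196]
 [203 203 203 202 186 135  86  84  92  94  93  93  93  93  91 101 165 199
  200 198 198]
 [204 203 203 204 186 136  87  88  95  95  95  93  94  93  93 118 173 200
  200 199 198]]
[140 140 140 141 140 127  97  76  75  75  75  74  75  76  75  72  72  77
  84  89  89  89  89  90  90  89  89  91  90  82  82  88  91  91  91  91
  91  91  92  91  93  92  92  93  92  93  93  94  94  94  94  94  94  94
  95  94  96  93  94  95  95  96  95  91  84  93 164 203 202 201 202 202]
[ 0.54765082 -0.15814695  0.1       ]
[ 0.55489939 -0.12414186  0.1       ]
[ 0.56226858 -0.08957094  0.1       ]
[ 0.58075691 -0.12004605  0.18990628] [ 0.57367113 -0.13051646  0.1833897 ] [ 0.59109125 -0.11087851  0.19976596]
(np.float64(320.1755645226913), np.float64(213.49086539482013))
(np.float64(320.1501529675784), np.float64(199.76058713474328))
```

```bash
python3 - <<'E'
from cl import *
a=np.load("w4.npz");P=cloud("w4.npz")
for u in range(280,345,2): print(u,np.round(P[168:173,u:u+2,2].mean()*1000,1),a["im"][168:173,u:u+2].mean((0,1)).round(),end=" | ")
E
```

```text
280 99.4 [140. 132. 134.] | 282 80.4 [91. 86. 87.] | 284 80.7 [78. 74. 74.] | 286 80.5 [78. 74. 75.] | 288 80.4 [80. 75. 75.] | 290 80.1 [77. 73. 74.] | 292 82.1 [78. 74. 74.] | 294 81.6 [90. 85. 86.] | 296 81.3 [94. 88. 88.] | 298 81.7 [93. 87. 88.] | 300 81.6 [93. 88. 89.] | 302 81.5 [94. 89. 90.] | 304 79.8 [90. 85. 86.] | 306 80.7 [89. 83. 84.] | 308 80.4 [96. 90. 90.] | 310 80.4 [96. 90. 91.] | 312 80.8 [95. 89. 90.] | 314 80.7 [97. 90. 91.] | 316 80.6 [97. 91. 91.] | 318 80.4 [97. 91. 91.] | 320 80.3 [97. 91. 91.] | 322 80.2 [98. 92. 92.] | 324 80.5 [98. 92. 92.] | 326 80.8 [98. 92. 92.] | 328 80.4 [99. 93. 93.] | 330 80.2 [99. 93. 93.] | 332 80.3 [98. 92. 93.] | 334 80.5 [99. 93. 94.] | 336 80.4 [100.  93.  94.] | 338 80.5 [97. 90. 91.] | 340 85.7 [95. 90. 91.] | 342 99.5 [192. 181. 185.] | 344 99.4 [211. 199. 204.] |
```

drive_tool(
  plan=[
    {"offset": [0.5, 0, 0], "rotation": [0, 0, 0]},
    {"offset": [0.6, 0.02, 0.3], "rotation": [0, 0, 0]},
    {"offset": [0, 0, 0.3], "rotation": [0, 0, 0]},
    {"offset": [0, 0, 0], "rotation": [0, 0, 0]},
    {"offset": [0, 0, 0], "rotation": [0, 0, 0]},
  ],
)

```text
clock: 8.5
tcp_pos: [0.5573, -0.1138, 0.4345]
tool_rot: [[-0.978, 0.207, 0.0], [0.207, 0.978, -0.0], [-0.0, -0.0, -1.0]]
ft_force: [0.9, 0.6, -2.0]
width: 0.19
```

```bash
python3 - <<'E'
from cl import *
a=np.load("w4.npz");c={k:a[k] for k in("fx","fy","cx","cy","R","t")}
s=np.array([.5554,-.1238]);al=np.array([.2075,.978])
for u in(291.5,297.8,304): 
    p=pix2world("wrist",u,170,z=.082,ci=c);print(p,(p[:2]-s)@al)
P=cloud("w4.npz")
for v in range(164,178): print(v,np.round(P[v,286:312,2]*1000).astype(int))
E
```

```text
[ 0.55214927 -0.14910561  0.082     ] -0.025423411023057126
[ 0.5537548  -0.14157362  0.082     ] -0.017723980507339147
[ 0.55533484 -0.13416123  0.082     ] -0.010146805078752175
164 [100 100 100  99  99  99 100 101 100  98 100  98 101 101 100 100 100 101
  99 100  99 100 100  99 100  99]
165 [83 81 81 80 80 79 83 80 81 82 81 82 82 81 82 81 81 82 81 75 80 79 80 80
 81 81]
166 [                  81                   80                   79
                   80                   80                   79
                   81                   81                   80
                   82                   81                   82
                   81                   81                   81
 -9223372036854775808                   83                   81
                   82                   76                   81
                   80                   82                   80
                   80                   81]
167 [80 81 81 80 80 80 82 81 82 81 82 82 82 81 81 82 81 82 82 76 81 80 80 81
 81 83]
168 [81 80 81 81 80 79 81 81 83 81 81 82 82 81 82 81 82 82 83 77 80 80 82 80
 8
[... 631 characters left out ...]
              99                   99
                   99                  100                   99
                   99                  101                  100
                  101                  100                   99
                   99                  100                  100
                  101                   99                  100
                   99                  100                   99
                  101                   99                   98
 -9223372036854775808                  100]
177 [101 100  99 100 100  99  99 100 100  99  98  99  99  99  99  99  99 100
 100 100  99  98  99 101  99  98]<stdin>:7: RuntimeWarning: invalid value encountered in cast
```

drive_tool(
  plan=[
    {"offset": [0, -0.5, 0], "rotation": [0, 0, 0]},
    {"offset": [0, -0.63, 0], "rotation": [0, 0, 0]},
    {"offset": [0, 0, 0.2], "rotation": [0, 0, 0]},
    {"offset": [0, 0, 0.2], "rotation": [0, 0, 0]},
    {"offset": [0, 0, 0], "rotation": [0, 0, 0]},
    {"offset": [0, 0, 0], "rotation": [0, 0, 0]},
  ],
)

```text
clock: 9.0
tcp_pos: [0.5511, -0.1407, 0.4241]
tool_rot: [[-0.979, 0.206, -0.001], [0.206, 0.979, 0.001], [0.001, 0.001, -1.0]]
ft_force: [-0.6, 1.2, -1.7]
width: 0.19
```

```bash
python3 b.py w5 slot rod_tip; python3 -c "
import cv2
t=cv2.imread('pics/w5.png');cv2.imwrite('pics/w5c.png',cv2.resize(t[130:260,240:400],None,fx=4,fy=4,interpolation=3))"
```

```text
9.0 [ 0.55113905 -0.14071147  0.4240647 ] [[-0.979, 0.206, -0.001], [0.206, 0.979, 0.001], [0.001, 0.001, -1.0]] [-0.60549742  1.24838451 -1.67104503]
cam [ 0.47976953 -0.12577355  0.40383632] [[0.21, 0.98, 0.0], [0.95, -0.2, 0.25], [0.24, -0.05, -0.97]] 284.6935285716844
slot 0.85 [333. 201.] [ 0.5629 -0.1276  0.0806]
rod_tip 0.79 [323. 200.] [ 0.5589 -0.1382  0.0818]
rod_tip 0.61 [616.  17.] [0.4236 0.2613 0.0053]
rod_tip 0.54 [320. 204.] [ 0.5423 -0.139   0.1604]
```

View pics/w5c.png

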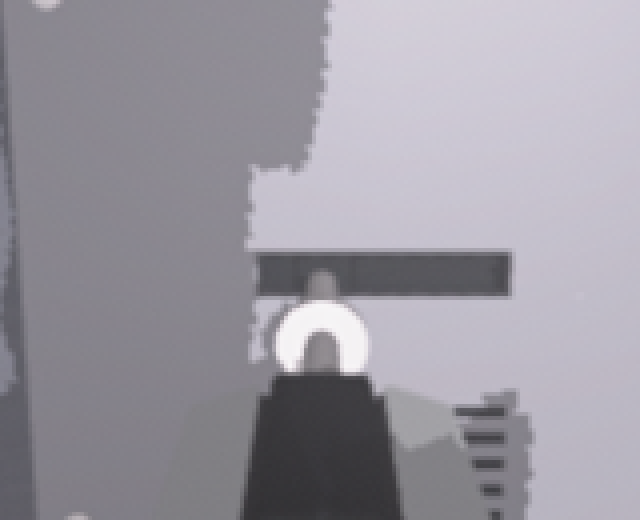

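The tip at crop (322,271) is 17.4 mm left of the slot's centre. That matches the 1 mm step in depth where I expect the tab, and it is centred across the slot. I'll now feel downwards in small steps.

drive_tool(
  plan=[
    {"offset": [0, 0, 0.3], "rotation": [0, 0, 0]},
    {"offset": [0, 0, 0.3], "rotation": [0, 0, 0]},
    {"offset": [0, 0, 0.2], "rotation": [0, 0, 0]},
    {"offset": [0, 0, 0.1], "rotation": [0, 0, 0]},
    {"offset": [0, 0, 0], "rotation": [0, 0, 0]},
    {"offset": [0, 0, 0], "rotation": [0, 0, 0]},
  ],
)

```text
clock: 9.65
tcp_pos: [0.551, -0.1415, 0.4019]
tool_rot: [[-0.978, 0.207, -0.001], [0.207, 0.978, 0.0], [0.001, 0.0, -1.0]]
ft_force: [0.0, 0.2, -1.2]
width: 0.189
```

drive_tool(
  plan=[
    {"offset": [0, 0, 0.08], "rotation": [0, 0, 0]},
    {"offset": [0, 0, 0], "rotation": [0, 0, 0]},
    {"offset": [0, 0, 0], "rotation": [0, 0, 0]},
  ],
)

```text
clock: 9.9
tcp_pos: [0.551, -0.1415, 0.4003]
tool_rot: [[-0.978, 0.207, 0.0], [0.207, 0.978, -0.0], [-0.0, -0.0, -1.0]]
ft_force: [-0.3, -0.1, -1.4]
width: 0.188
```

drive_tool(
  plan=[
    {"offset": [0, 0, 0.06], "rotation": [0, 0, 0]},
    {"offset": [0, 0, 0], "rotation": [0, 0, 0]},
    {"offset": [0, 0, 0], "rotation": [0, 0, 0]},
  ],
)

```text
clock: 10.15
tcp_pos: [0.5509, -0.1415, 0.3986]
tool_rot: [[-0.978, 0.207, -0.0], [0.207, 0.978, 0.0], [0.0, 0.0, -1.0]]
ft_force: [0.2, -0.5, -0.2]
width: 0.187
```

drive_tool(
  plan=[
    {"offset": [0, 0, 0.05], "rotation": [0, 0, 0]},
    {"offset": [0, 0, 0], "rotation": [0, 0, 0]},
    {"offset": [0, 0, 0], "rotation": [0, 0, 0]},
  ],
)

```text
clock: 10.4
tcp_pos: [0.5509, -0.1415, 0.3973]
tool_rot: [[-0.978, 0.207, -0.0], [0.207, 0.978, 0.0], [0.0, 0.0, -1.0]]
ft_force: [-0.1, 0.1, -0.9]
width: 0.186
```

drive_tool(
  plan=[
    {"offset": [0, 0, 0.04], "rotation": [0, 0, 0]},
    {"offset": [0, 0, 0], "rotation": [0, 0, 0]},
    {"offset": [0, 0, 0], "rotation": [0, 0, 0]},
  ],
)

```text
clock: 10.65
tcp_pos: [0.551, -0.1415, 0.3966]
tool_rot: [[-0.978, 0.207, 0.0], [0.207, 0.978, -0.0], [-0.0, 0.0, -1.0]]
ft_force: [-0.1, -0.4, 1.0]
width: 0.189
```

drive_tool(
  plan=[
    {"offset": [0, 0, 0.04], "rotation": [0, 0, 0]},
    {"offset": [0, 0, 0], "rotation": [0, 0, 0]},
    {"offset": [0, 0, 0], "rotation": [0, 0, 0]},
  ],
)

```text
clock: 10.9
tcp_pos: [0.551, -0.1415, 0.3959]
tool_rot: [[-0.978, 0.207, 0.001], [0.207, 0.978, -0.0], [-0.001, 0.0, -1.0]]
ft_force: [-1.5, 1.0, 5.2]
width: 0.191
```

drive_tool(
  plan=[
    {"offset": [0, 0, 0.04], "rotation": [0, 0, 0]},
    {"offset": [0, 0, 0], "rotation": [0, 0, 0]},
    {"offset": [0, 0, 0], "rotation": [0, 0, 0]},
  ],
)

```text
clock: 11.15
tcp_pos: [0.551, -0.1415, 0.3948]
tool_rot: [[-0.978, 0.207, 0.0], [0.207, 0.978, -0.0], [-0.0, 0.0, -1.0]]
ft_force: [-0.5, 0.7, 5.2]
width: 0.184
```

drive_tool(
  plan=[
    {"offset": [0, 0, 0.04], "rotation": [0, 0, 0]},
    {"offset": [0, 0, 0], "rotation": [0, 0, 0]},
    {"offset": [0, 0, 0], "rotation": [0, 0, 0]},
  ],
)

```text
clock: 11.4
tcp_pos: [0.551, -0.1415, 0.3939]
tool_rot: [[-0.978, 0.207, 0.001], [0.207, 0.978, -0.0], [-0.001, 0.0, -1.0]]
ft_force: [-1.8, 0.0, 4.8]
width: 0.19
```

It gives at a steady 5 N, or about 6 N net of the rod's weight. The guard would have added 10 N per mm, so this is the tab.

drive_tool(
  plan=[
    {"offset": [0, 0, 0.07], "rotation": [0, 0, 0]},
    {"offset": [0, 0, 0.07], "rotation": [0, 0, 0]},
    {"offset": [0, 0, 0.06], "rotation": [0, 0, 0]},
    {"offset": [0, 0, 0], "rotation": [0, 0, 0]},
    {"offset": [0, 0, 0], "rotation": [0, 0, 0]},
  ],
)

```text
clock: 11.82
tcp_pos: [0.551, -0.1415, 0.389]
tool_rot: [[-0.978, 0.207, 0.001], [0.207, 0.978, -0.0], [-0.001, 0.0, -1.0]]
ft_force: [-2.3, -0.2, 7.0]
width: 0.193
```

drive_tool(
  plan=[
    {"offset": [0, 0, 0.05], "rotation": [0, 0, 0]},
    {"offset": [0, 0, 0], "rotation": [0, 0, 0]},
    {"offset": [0, 0, 0], "rotation": [0, 0, 0]},
  ],
)

```text
clock: 12.07
tcp_pos: [0.5511, -0.1415, 0.3878]
tool_rot: [[-0.978, 0.207, 0.001], [0.207, 0.978, -0.0], [-0.001, 0.0, -1.0]]
ft_force: [-1.6, 0.5, 6.3]
width: 0.19
```

drive_tool(
  plan=[
    {"offset": [0, 0, 0.03], "rotation": [0, 0, 0]},
    {"offset": [0, 0, 0], "rotation": [0, 0, 0]},
    {"offset": [0, 0, 0], "rotation": [0, 0, 0]},
  ],
)

```text
clock: 12.32
tcp_pos: [0.5511, -0.1415, 0.387]
tool_rot: [[-0.978, 0.207, 0.001], [0.207, 0.978, -0.0], [-0.001, 0.0, -1.0]]
ft_force: [-1.6, 0.4, 6.1]
width: 0.189
```

```bash
cat > t.py <<'E'
from cl import *
a,_=snapshot("side");im0=cv2.imread("pics/side0.png");cv2.imwrite("pics/side1.png",a)
b,_=snapshot("top");cv2.imwrite("pics/top2.png",b);b0=cv2.imread("pics/top0.png")
print("side diff front",np.abs(a[200:265,315:370].astype(int)-im0[200:265,315:370]).mean())
cv2.imwrite("pics/cmp.png",np.hstack([cv2.resize(x[180:280,300:440],None,fx=2.8,fy=2.8) for x in(im0,a)]))
E
python3 t.py
```

```text
side diff front 18.522890442890443
```

View pics/cmp.png

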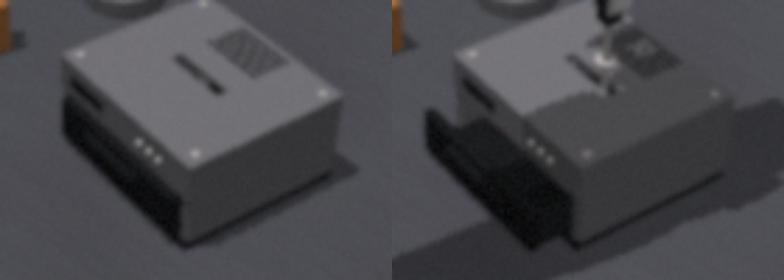

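The tray is out: in the right half it projects from the front at (490,175), and in the left half it is home. Now I'll lift the rod and return it.

drive_tool(
  plan=[
    {"offset": [0, 0, -0.2], "rotation": [0, 0, 0]},
    {"offset": [0, 0, -0.4], "rotation": [0, 0, 0]},
    {"offset": [0, 0, -0.6], "rotation": [0, 0, 0]},
    {"offset": [0, 0, -0.8], "rotation": [0, 0, 0]},
    {"offset": [0, 0, -0.7], "rotation": [0, 0, 0]},
    {"offset": [0, 0, -0.4], "rotation": [0, 0, 0]},
    {"offset": [0, 0, 0], "rotation": [0, 0, 0]},
  ],
)

```text
clock: 13.0
tcp_pos: [0.5514, -0.1416, 0.4661]
tool_rot: [[-0.978, 0.207, 0.004], [0.207, 0.978, -0.001], [-0.004, -0.0, -1.0]]
ft_force: [0.2, -0.5, -1.1]
width: 0.188
```

drive_tool(
  plan=[
    {"offset": [0.1, 0.4, 0], "rotation": [0, 0, 0]},
    {"offset": [0.23, 0.76, 0], "rotation": [0, 0, 0]},
    {"offset": [0.23, 0.76, 0], "rotation": [0, 0, 0]},
    {"offset": [0.23, 0.76, 0], "rotation": [0, 0, 0]},
    {"offset": [0.23, 0.76, 0], "rotation": [0, 0, 0]},
    {"offset": [0.23, 0.76, 0], "rotation": [0, 0, 0]},
    {"offset": [0.23, 0.76, 0], "rotation": [0, 0, 0]},
    {"offset": [0.23, 0.76, 0], "rotation": [0, 0, 0]},
  ],
)

```text
clock: 13.67
tcp_pos: [0.5378, 0.0091, 0.4623]
tool_rot: [[-0.979, 0.206, -0.003], [0.206, 0.979, 0.0], [0.003, -0.0, -1.0]]
ft_force: [-0.0, 0.3, -1.6]
width: 0.187
```

drive_tool(
  plan=[
    {"offset": [0.23, 0.76, 0], "rotation": [0, 0, 0]},
    {"offset": [0.23, 0.76, 0], "rotation": [0, 0, 0]},
    {"offset": [0.23, 0.76, 0], "rotation": [0, 0, 0]},
    {"offset": [0.23, 0.76, 0], "rotation": [0, 0, 0]},
    {"offset": [0.23, 0.76, 0], "rotation": [0, 0, 0]},
    {"offset": [0.23, 0.76, 0], "rotation": [0, 0, 0]},
    {"offset": [0.23, 0.76, 0], "rotation": [0, 0, 0]},
    {"offset": [0.23, 0.76, 0], "rotation": [0, 0, 0]},
  ],
)

```text
clock: 14.33
tcp_pos: [0.524, 0.1672, 0.4623]
tool_rot: [[-0.979, 0.206, -0.003], [0.206, 0.979, -0.001], [0.003, -0.001, -1.0]]
ft_force: [-0.3, -0.2, -0.6]
width: 0.189
```

drive_tool(
  plan=[
    {"offset": [0.1, 0.2, 0], "rotation": [0, 0, 0.4]},
    {"offset": [0, 0, 0], "rotation": [0, 0, 0.6]},
    {"offset": [0, 0, 0], "rotation": [0, 0, 0.6]},
    {"offset": [0, 0, 0], "rotation": [0, 0, 0.5]},
    {"offset": [0, 0, 0], "rotation": [0, 0, 0]},
    {"offset": [0, 0, 0], "rotation": [0, 0, 0]},
    {"offset": [0, 0, 0], "rotation": [0, 0, 0]},
  ],
)

```text
clock: 14.92
tcp_pos: [0.5233, 0.1713, 0.4631]
tool_rot: [[-0.931, 0.366, -0.002], [0.366, 0.931, -0.0], [0.001, -0.001, -1.0]]
ft_force: [0.1, -0.5, -1.2]
width: 0.189
```

drive_tool(
  plan=[
    {"offset": [-0.04, -0.02, 0.4], "rotation": [0, 0, 0]},
    {"offset": [0, 0, 0.7], "rotation": [0, 0, 0]},
    {"offset": [0, 0, 0.7], "rotation": [0, 0, 0]},
    {"offset": [0, 0, 0.6], "rotation": [0, 0, 0]},
    {"offset": [0, 0, 0.4], "rotation": [0, 0, 0]},
    {"offset": [0, 0, 0], "rotation": [0, 0, 0]},
    {"offset": [0, 0, 0], "rotation": [0, 0, 0]},
    {"offset": [0, 0, 0], "rotation": [0, 0, 0]},
  ],
)

```text
clock: 15.58
tcp_pos: [0.5248, 0.1701, 0.3945]
tool_rot: [[-0.93, 0.367, 0.001], [0.367, 0.93, 0.0], [-0.001, 0.001, -1.0]]
ft_force: [0.3, -1.3, -0.6]
width: 0.19
```

```bash
python3 b.py w6 ; python3 -c "
import cv2
t=cv2.imread('pics/w6.png');cv2.imwrite('pics/w6c.png',cv2.resize(t[140:270,240:420],None,fx=4,fy=4,interpolation=3))"
```

```text
15.5833 [0.52482944 0.17013252 0.39445189] [[-0.93, 0.367, 0.001], [0.367, 0.93, 0.0], [-0.001, 0.001, -1.0]] [ 0.33164214 -1.26106344 -0.57753416]
cam [0.45698877 0.19676899 0.37407492] [[0.37, 0.93, 0.0], [0.9, -0.36, 0.25], [0.23, -0.09, -0.97]] 284.6935285716844
```

View pics/w6c.png

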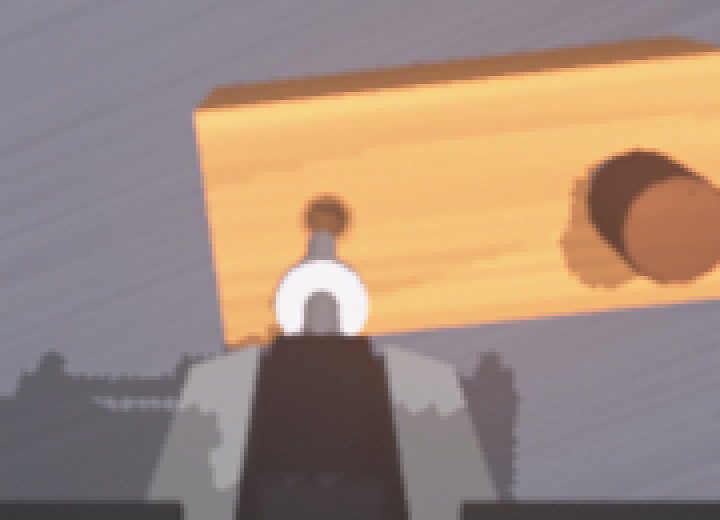

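```bash
python3 - <<'E'
from cl import *
a=np.load("w6.npz");c={k:a[k] for k in("fx","fy","cx","cy","R","t")}
g=cv2.cvtColor(a["im"],cv2.COLOR_BGR2GRAY)
print(g[186:204,312:332])
h=pix2world("wrist",322,194,z=.06,ci=c);t=np.array([.5248,.1701,.06])
T=np.array([[-.93,.367],[.367,.93]])
print(h,T.T@(h-t)[:2]*1000, proj("wrist",t,ci=c))
print(rect(cloud("w6.npz"),.535,.21,.09,.056,.066))
E
```

```text
[[200 200 199 199 199 200 200 200 201 200 201 200 200 200 199 198 199 199
  199 200]
 [200 200 200 199 199 200 200 199 199 199 199 199 199 199 199 199 199 198
  198 199]
 [200 199 199 199 199 199 194 187 179 174 177 182 190 196 198 199 199 199
  199 198]
 [198 198 198 198 196 188 175 164 149 139 142 152 167 182 195 200 200 199
  199 199]
 [198 199 199 197 183 161 142 129 126 124 122 123 136 159 181 195 199 199
  199 198]
 [200 200 200 193 171 139 113 103 103 104 103 101 108 133 162 183 195 198
  198 198]
 [200 200 197 185 159 127 108 106 104 101 100  97  98 111 143 169 187 197
  198 197]
 [200 199 193 176 143 113 113 115 113 109 109 104  98 101 129 159 185 197
  198 196]
 [198 197 188 172 142 111 114 118 118 118 117 112 104 100 120 154 183 195
  197 197]
 [198 197 189 174 145 113 115 118 119 119 118 114 108 106 128 160 182 195
  198 198]
 [197 197 191 178 154 123 116 117 119 119 116 114 110 110 142 169 186 198
  199 201]
 [198 199 196 185 169 145 125 124 129 128 120 113 111 123 159 179 193 201
  202 202]
 [199 200 200 193 182 163 138 137 142 142 132 120 127 154 175 188 198 201
  202 202]
 [200 200 201 199 187 158 139 143 148 149 144 142 160 177 185 193 198 201
  201 201]
 [201 201 201 200 181 143 136 142 147 149 146 154 177 188 193 199 201 201
  202 201]
 [201 200 200 200 177 136 135 144 147 148 146 154 184 197 201 202 202 203
  205 205]
 [201 202 203 202 178 136 136 143 147 148 145 153 189 204 204 203 203 203
  205 205]
 [203 203 203 193 163 133 138 143 145 146 145 152 188 203 203 202 203 203
  203 201]]
[0.5246866  0.17263295 0.06      ] [1.03505471 2.3140276 ] (np.float64(319.95482713795957), np.float64(194.89370056530916))
(np.int64(6639), array([535.9, 211.8]), array([150.6,  70.7]), 74.7, array([0.5291, 0.2093, 0.0595]))
```

The hole's centre is 1.3–1.5 mm to the tool's +y of the tip and about 0.8 mm to its +x. I'll correct that and insert.

drive_tool(
  plan=[
    {"offset": [0.03, 0.05, 0], "rotation": [0, 0, 0]},
    {"offset": [0, 0, 0.3], "rotation": [0, 0, 0]},
    {"offset": [0, 0, 0.3], "rotation": [0, 0, 0]},
    {"offset": [0, 0, 0.3], "rotation": [0, 0, 0]},
    {"offset": [0, 0, 0.2], "rotation": [0, 0, 0]},
    {"offset": [0, 0, 0], "rotation": [0, 0, 0]},
    {"offset": [0, 0, 0], "rotation": [0, 0, 0]},
  ],
)

```text
clock: 16.22
tcp_pos: [0.5241, 0.1715, 0.3658]
tool_rot: [[-0.93, 0.367, -0.001], [0.367, 0.93, -0.0], [0.001, -0.001, -1.0]]
ft_force: [0.1, -0.1, -1.9]
width: 0.191
```

drive_tool(
  plan=[
    {"offset": [0, 0, 0.3], "rotation": [0, 0, 0]},
    {"offset": [0, 0, 0.4], "rotation": [0, 0, 0]},
    {"offset": [0, 0, 0.4], "rotation": [0, 0, 0]},
    {"offset": [0, 0, 0.3], "rotation": [0, 0, 0]},
    {"offset": [0, 0, 0.1], "rotation": [0, 0, 0]},
    {"offset": [0, 0, 0], "rotation": [0, 0, 0]},
    {"offset": [0, 0, 0], "rotation": [0, 0, 0]},
  ],
)

```text
clock: 16.8
tcp_pos: [0.5242, 0.1715, 0.3287]
tool_rot: [[-0.93, 0.367, -0.0], [0.367, 0.93, -0.0], [0.0, -0.0, -1.0]]
ft_force: [1.6, 0.6, -0.8]
width: 0.191
```

drive_tool(
  plan=[
    {"offset": [0, 0, 0.06], "rotation": [0, 0, 0]},
    {"offset": [0, 0, 0], "rotation": [0, 0, 0]},
    {"offset": [0, 0, 0], "rotation": [0, 0, 0]},
    {"offset": [0, 0, 0], "rotation": [0, 0, 0]},
  ],
)

```text
clock: 17.13
tcp_pos: [0.5243, 0.1716, 0.3277]
tool_rot: [[-0.93, 0.367, 0.0], [0.367, 0.93, 0.0], [-0.0, 0.0, -1.0]]
ft_force: [-0.0, 1.3, -2.0]
width: 0.19
```

drive_tool(
  plan=[
    {"offset": [0, 0, 0.08], "rotation": [0, 0, 0]},
    {"offset": [0, 0, 0], "rotation": [0, 0, 0]},
    {"offset": [0, 0, 0], "rotation": [0, 0, 0]},
  ],
)

```text
clock: 17.38
tcp_pos: [0.5242, 0.1715, 0.3253]
tool_rot: [[-0.93, 0.367, -0.0], [0.367, 0.93, -0.0], [0.0, -0.0, -1.0]]
ft_force: [0.3, 0.4, -1.0]
width: 0.193
```

drive_tool(
  plan=[
    {"offset": [0, 0, 0.05], "rotation": [0, 0, 0]},
    {"offset": [0, 0, 0], "rotation": [0, 0, 0]},
    {"offset": [0, 0, 0], "rotation": [0, 0, 0]},
    {"offset": [0, 0, 0], "rotation": [0, 0, 0]},
  ],
)

```text
clock: 17.72
tcp_pos: [0.5243, 0.1715, 0.3246]
tool_rot: [[-0.93, 0.367, 0.0], [0.367, 0.93, 0.0], [-0.0, 0.0, -1.0]]
ft_force: [-1.1, -0.4, 4.8]
width: 0.19
```

drive_tool(
  plan=[
    {"offset": [0, 0, -0.02], "rotation": [0, 0, 0]},
    {"offset": [0, 0, 0], "rotation": [0, 0, 0]},
    {"offset": [0, 0, 0], "rotation": [0, 0, 0]},
    {"offset": [0, 0, 0], "rotation": [0, 0, 0]},
    {"offset": [0, 0, 0], "rotation": [0, 0, 0]},
    {"offset": [0, 0, 0], "rotation": [0, 0, 0]},
    {"offset": [0, 0, 0], "rotation": [0, 0, 0]},
    {"offset": [0, 0, 0], "rotation": [0, 0, 0]},
  ],
  fingers=-1,
)

```text
clock: 18.38
tcp_pos: [0.5242, 0.1715, 0.3246]
tool_rot: [[-0.93, 0.367, -0.0], [0.367, 0.93, 0.0], [0.0, -0.0, -1.0]]
ft_force: [0.6, 0.4, 0.2]
width: 0.72
```

drive_tool(
  plan=[
    {"offset": [0, 0, -0.2], "rotation": [0, 0, 0]},
    {"offset": [0, 0, -0.5], "rotation": [0, 0, 0]},
    {"offset": [0, 0, -0.8], "rotation": [0, 0, 0]},
    {"offset": [0, 0, -0.8], "rotation": [0, 0, 0]},
    {"offset": [0, 0, -0.8], "rotation": [0, 0, 0]},
    {"offset": [0, 0, -0.8], "rotation": [0, 0, 0]},
    {"offset": [0, 0, -0.6], "rotation": [0, 0, 0]},
    {"offset": [0, 0, 0], "rotation": [0, 0, 0]},
  ],
)

```text
clock: 19.05
tcp_pos: [0.525, 0.1717, 0.4406]
tool_rot: [[-0.93, 0.368, 0.006], [0.368, 0.93, 0.002], [-0.005, 0.004, -1.0]]
ft_force: [0.1, -1.2, -0.0]
width: 1.0
```

```bash
python3 b.py w7; python3 t.py; python3 - <<'E'
from cl import *
P=cloud("w7.npz");print(rect(P,.5245,.171,.03,.16,.18));print("punch",rect(P,.54,.245,.03,.10,.12))
a=cv2.imread("pics/side1.png");w=cv2.imread("pics/w7.png")
x=cv2.resize(a[100:320,140:500],(640,391));y=cv2.resize(w[80:260,200:440],(0,0),fx=0.6,fy=0.6)
x[:y.shape[0],-y.shape[1]:]=y;cv2.imwrite("pics/fin.png",x)
E
```

```text
19.05 [0.52504632 0.17167968 0.4405749 ] [[-0.93, 0.368, 0.006], [0.368, 0.93, 0.002], [-0.005, 0.004, -1.0]] [ 0.1470576  -1.19567541 -0.02067947]
cam [0.45731554 0.19838464 0.41992695] [[0.37, 0.93, 0.0], [0.9, -0.36, 0.25], [0.24, -0.09, -0.97]] 284.6935285716844
side diff front 17.115710955710956
(np.int64(402), array([524.4, 170.5]), array([17.6, 17.7]), 69.2, array([0.5232, 0.1711, 0.1692]))
punch (np.int64(514), array([545.8, 251.8]), array([26.7, 26.4]), 68.7, array([0.5449, 0.2514, 0.1112]))
```

View pics/fin.png

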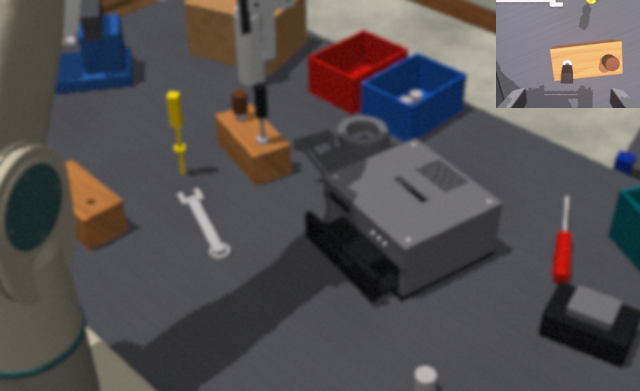

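The picture shows the rod upright in its hole at (262,115), the tray out at (350,262), and the punch, yellow rod and spanner where they were. The gripper is clear of everything.

```bash
python3 -c "
from cell import *
print(hand_in())"
```

```text
the job is handed in; nothing more can be done
None
```

The job is done and handed in at about 19 s on the robot's clock. The tray is out, and the rod is back upright in its own hole in the far stand.

- **Finding the tab:** a 1 mm step in the wrist camera's depth showed the tab about 17.5 mm to the −y side of the slot's centre. I confirmed it by feel. It gave steadily at about 6 N, while the guard would have gained 10 N per mm. I did not probe the rest of the slot.
- **Pressing:** I pressed the tab about 9.6 mm down. The highest force reading I saw was about 8 N after allowing for the rod's weight, well under 25 N. Readings come only at the end of each move, so I have no record of force in between. The side view showed the tray sprung out.
- **Returning the rod:** before putting it in, I moved the tip about 1.5 mm because the wrist picture showed it slightly off the hole. The collar then seated at about 5 N, and the rod stayed put when released.
- **Last checks:** the handle top is at 0.169 m, as at the start, and within 1 mm of its starting position. The punch is also within 1 mm of where it was, and the gripper is clear. I checked the other bystanders only by eye in the last picture, and those in view appear unmoved; the spray can was not checked.
- **Rejected moves:** my first three move calls were refused for leaving out the rotation entries. Nothing moved, and it cost only one wasted picture.

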